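# Check a glued cleat with the try square

### The job

I have just glued a cleat across the two-plank panel and want to check that it is square. Take the wire reel that stands beside the cleat off the panel and stand it upright in the wooden tray; then lay the try square in the reel's place, its blade flat on the panel and flush along that side of the cleat, its stock flush along the panel's long edge nearest the robot, and let go of it. Leave everything else standing where it is.

Things in the scene. Friction and masses are not known exactly. Their poses are not given: they have to be found in the camera images.
- panel: Two-plank wooden panel held fast to the bench on a dark non-slip mat (190 x 370 x 2). The wood is 160 (x) by 340 (y), its top 20 above the bench. Origin: centre of its underside, at bench height. x points away from the robot, y to the left along the planks; the long edge nearest the robot is the face x = -80.
- cleat: Pale wooden batten glued across the panel, fixed, 110 (x) by 30 (y) by 15 high. Origin: centre of its underside, on the panel's top; axes parallel to the panel's. Its long sides are y = +15 and y = -15; its ends lie 25 inside the panel's long edges. The reel stands beside one side, the jar beside the other.
- reel: Loose reel of dark iron wire to be moved: upright, 58 tall, two black flanges of diameter 54 (5 thick), wire diameter 47 between them, about 0.3 kg. Stands on the panel beside the cleat. Origin: centre of its underside, z up.
- tray: Shallow open wooden tray, fixed: outside 170 (x) by 130 (y), 30 high, walls 6, inner floor 6 above the bench. Origin: centre of its underside. A second reel with copper wire stands in its +x half; the -x half is free (centre of the free place x = -35).
- square: L-shaped try square, 0.17 kg: steel blade 150 x 45 x 2, dark wooden stock 115 x 30 x 22 with brass inner face; the stock stands 10 proud of the blade above and below. Origin: mid blade thickness, on the blade's centre line, in the plane of the inner face. Blade: x 0 to 150, y -22.5 to 22.5, z -1 to 1. Stock: x -30 to 0, y -22.5 to 92.5, z -11 to 11.
- square_heel (a point): End of the stock's inner face at the blade: (0, -22.5, 0) on the square. The square starts with its stock on the bench and the blade tip sagging on to the bench (4 degrees nose down), its centre of mass being some 40 out along the blade; laid on the panel it stays by its own weight.
- square_toe (a point): Other end of the stock's inner face: (0, 92.5, 0) on the square. The stock can be gripped from above across its 30 mm width, at y = 0, by the 10 mm that stands above the blade.
- square_outer_near (a point): on the blade's outer long edge (the one in line with the stock's end), 30 from the stock (30, -22.5, 0)
- square_outer_far (a point): on the blade's outer long edge, 130 from the stock (130, -22.5, 0)
- square_inner_near (a point): on the blade's inner long edge (on the side where the stock extends), 30 from the stock (30, 22.5, 0)
- square_inner_far (a point): on the blade's inner long edge, 130 from the stock (130, 22.5, 0)
- jar: Small amber glass jar with a steel lid, diameter 50, 70 tall, standing on the panel at the other side of the cleat from the reel; stays there. Origin: centre of its underside.
- spare_reel: Second reel, copper wire, same size as the reel, standing in the tray's +x half; stays there. Origin: centre of its underside.
- secateurs: Black-handled pruning shears lying flat, 200 long, 70 wide, 18 high, blades to +x; origin at the pivot, at bench height. Bystander.
- vase: Small glass vase of dried stems, diameter 72, 165 tall with the stems (90 glass). Origin: centre of its underside. Bystander.
- screwdriver: Wooden-handled screwdriver lying on the bench, 160 long. Bystander.
- offcut: Loose wooden offcut, 55 x 30 x 15, lying flat. Bystander.
Not all that is in view belongs to the job. What is shaped like the jar but purple is not meant.

How it is judged:
On the way:
1. the reel stands upright on the tray's floor, let go (x of reel in the frame of tray between -0.058 and 0.058 m and y of reel in the frame of tray between -0.038 and 0.038 m and z of reel in the frame of tray between 0.002 and 0.012 m and angle between reel's own z axis and vertical below 0.1 rad and contact force between the fingers and reel below 0.05 N), for 0.2 s.
At the end, for the whole second after the job is handed in: Reel upright on the tray floor. Square at rest, blade flat on the panel (1.4 deg) on the side of the cleat away from the jar; both ends of the stock's inner face within 2.5 mm of the panel's near long edge, and the blade's long edge within 2.5 mm of the cleat's side all along it (x of reel in the frame of tray between -0.058 and 0.058 m and y of reel in the frame of tray between -0.038 and 0.038 m and z of reel in the frame of tray between 0.002 and 0.012 m and angle between reel's own z axis and vertical below 0.1 rad and x of square_heel in the frame of panel between -0.0825 and -0.0775 m and z of square_heel in the frame of panel between 0.019 and 0.0235 m and x of square_toe in the frame of panel between -0.0825 and -0.0775 m and z of square_toe in the frame of panel between 0.019 and 0.0235 m and angle between the z axis of square and the z axis of panel, either way round below 0.025 rad and ((y of jar in the frame of cleat below 0 m and ((y of square_outer_near in the frame of cleat between 0.0125 and 0.0175 m and y of square_outer_far in the frame of cleat between 0.0125 and 0.0175 m and x of square_outer_far in the frame of cleat between 0.02 and 0.09 m) or (y of square_inner_near in the frame of cleat between 0.0125 and 0.0175 m and y of square_inner_far in the frame of cleat between 0.0125 and 0.0175 m and x of square_inner_far in the frame of cleat between 0.02 and 0.09 m))) or (y of jar in the frame of cleat above 0 m and ((y of square_outer_near in the frame of cleat between -0.0175 and -0.0125 m and y of square_outer_far in the frame of cleat between -0.0175 and -0.0125 m and x of square_outer_far in the frame of cleat between 0.02 and 0.09 m) or (y of square_inner_near in the frame of cleat between -0.0175 and -0.0125 m and y of square_inner_far in the frame of cleat between -0.0175 and -0.0125 m and x of square_inner_far in the frame of cleat between 0.02 and 0.09 m)))) and linear speed of each of square, reel below 0.01 m/s); the robot touches nothing.
It fails at once if the jar on the panel is pushed more than 15 mm (distance of jar from where it was at the start of the episode above 0.015 m).
It fails at once if the copper reel in the tray is pushed more than 25 mm (distance of spare_reel from where it was at the start of the episode above 0.025 m).
It fails at once if another thing on the bench (secateurs, vase, screwdriver, offcut) is pushed more than 25 mm (distance of any of secateurs, vase, screwdriver, offcut from where it was at the start of the episode above 0.025 m).
It also fails if it takes over 61 s, if anything falls off the work surface, if the arm or the gripper's body presses on something with over 40 N, if the wrist force passes 120 N, or if a joint passes its speed limit or range.

### The arm

A 6-joint arm with a two-finger parallel gripper is mounted at the origin on the work surface. World frame = base frame: x ahead of the robot, y to its left, z up, the work surface at z = 0. Lengths are in m, angles in rad, forces in N, time in s.
With the tool pointing down it reaches from about 0.25 to 0.775 m from the base axis. Payload 4 kg.
Tool frame: the origin (TCP) lies at the very end of the fingers, on their centre line; the grasp point (between the pads) lies 19 mm behind it (arm.tcp_to_grasp is the distance from the TCP to the grasp point, in m); z points along the fingers, y is the line along which they close (so a half turn about z gives the same grasp; the last joint's range is limited). The gripper opens to 85 mm and grips with 20 to 120 N. Pads are 22 mm wide; open, the fingers measure 114 mm over their backs; the gripper's body (76 mm by 85 mm) begins 54 mm behind the grasp point. The pads swing forward as they close: fully open they stand 13 mm farther back than shut.
Start: joints at [1.119, 0.087, 1.371, -0, 1.684, -0.103], TCP at [0.188, 0.517, 0.231] pointing down, gripper open.
Joint ranges: [-3.1, 3.1], [-0.76, 2.03], [0.27, 2.55], [-1.08, 4.22], [0.17, 2.65], [-2.57, 2.57]. Speed limits (rad/s): [2.79, 2.79, 3.14, 3.14, 3.14, 3.14].

### API

Orientations are given as a 3x3 rotation matrix whose columns are the frame's x, y, z axes.
In Python, from workcell import arm gives the robot as it stands.
- The arm moves only by the tool apply_moves, never from a script. Its argument "steps" is a list of rows, each a list of 5 numbers: the opening, from -1 (shut) to 1 (fully open), then the shift along the world's x, y, z each as a share of 40 mm, from -1 to 1, then the turn about the world's z as a share of 5 degrees, from -1 to 1. A call has exactly 10 rows; each row shifts and turns the commanded pose from where the row before left it; what a row does not reach is not made up. A row lasts 1/12 s, in which the tool goes at most 41.7 mm and 7.16 degrees, less where a joint would pass 70% of its speed; a pose out of reach is approached as far as the arm can. A call with a number of a shift or a turn outside -1 to 1 is refused whole. A call with a gripper value outside its range is refused whole. The fingers move at their own pace and stop on an object; the grip force is fixed at half the most. Time passes only in rows, so rows that do not move let the fingers close, or fill a call up. It gives the time, the measured TCP pose, the force, the opening and the grip force at its end, in the units of the state.
- arm.observe(): the state, without advancing time (a new reading comes with each control period).
- arm.grab_frame(name): name is "scene" or "top" or "wrist"; returns a dict with "pixels" (480x640x3 uint8, red, green, blue), "depth" (480x640 float32, m along the optical axis (not along the pixel's ray), 0 where there is no reading), "fx", "fy", "cx", "cy" (pixels), "cam_to_world" (4x4, takes a point from camera to world coordinates); the wrist camera has in their place "T_tool_cam" (4x4, takes a point from camera to tool coordinates, whose origin is the TCP and whose axes are the flange's). Camera axes: x right, y up, looking along -z (the intrinsics and any distortion apply to the point x, -y, -z); pixel columns grow to the right and rows downward; lengths in m; the calibration is good to about 2 mm. A picture is of the moment at which its call begins: read the wrist's pose just before it.
- arm.sign_off(): hands the job in; it is judged then, once.
Trained networks look in the newest picture that a camera, given by its name, has taken for a name from the list of things; names that differ only in an ending like _2 or _b are one class to them, and where a whole thing is asked for, a point or a joint stands for the part that bears it (a point fixed in the world has none). Each returns a list of dicts, best first, with "p" (0 to 1); they miss things now and then, are a little off and sometimes report something else, mostly with a low value. They report only what shows in the picture. A call takes as long as a camera call. They do not tell look-alikes from the thing itself.
- arm.regions_of(camera, name): "mask" (480x640 bool, what is visible of it).
- arm.spot_point(camera, name): "centre" ([x, y, z] in m, in world coordinates, good to about 4 mm: a listed point, or the origin of a listed thing).
The state is a dict: "time": time; "qpos": joint angles; "joint_velocities": joint speeds; "tau": joint torques, N m; "ee_pos": TCP position; "orientation": TCP orientation; "ft_force": force on the tool from outside, world axes, zero at the start; "wrist_torque": the same for the moment, N m; "opening": finger opening in m; "finger_force": force on a finger pad.
Only numpy, scipy, OpenCV 4.12 (cv2) and the standard library are available. Lean on these libraries where they do the work, as an engineer would, in place of code of your own. Each camera call takes 0.05 s, during which the arm holds its last target. There are 200 camera calls.

## Working session

There is one attempt and no reset: what is moved stays moved. The work goes in short steps, Python scripts to look and compute and a tool call to move; the robot and the scene stay as the last step left them, time stands still between calls to the robot, and variables do not carry over. Pictures are saved under pics/ and viewed, at most 10 in all, crops included, and the job is handed in when it is done.

Besides the shell and the picture viewer there is one more tool, called after "Emit:" in YAML: its name, and indented under it one key for each argument. apply_moves: Moves the arm, as the interface text tells. Its arguments: {"type":"object","properties":{"steps":{"type":"array"}},"required":["steps"]}

```bash
ls; mkdir -p pics
cat > h.py <<'E'
import numpy as np, cv2
from workcell import arm
def save(f,n): cv2.imwrite('pics/'+n,cv2.cvtColor(f['pixels'],cv2.COLOR_RGB2BGR))
def cloud(f,T=None):
    T=f['cam_to_world'] if T is None else T
    d=f['depth']; v,u=np.mgrid[0:480,0:640]
    P=np.stack([(u-f['cx'])/f['fx']*d,-(v-f['cy'])/f['fy']*d,-d,np.ones_like(d)],-1)
    return (P@T.T)[...,:3]
def wristT(f,s):
    T=np.eye(4);T[:3,:3]=s['orientation'];T[:3,3]=s['ee_pos'];return T@f['T_tool_cam']
E
python3 - <<'E'
from h import *
np.set_printoptions(precision=4,suppress=True)
s=arm.observe();print(s['time'],s['ee_pos'],s['orientation'])
for c in ['top','scene']:
    f=arm.grab_frame(c);save(f,c+'0.png');print(c,[k for k in f],f['cam_to_world'][:3,3])
    for n in ['panel','cleat','reel','tray','square','square_heel','square_toe','square_outer_far','square_inner_far','jar','spare_reel','vase','screwdriver','secateurs','offcut']:
        print(n,[(np.round(r['centre'],3).tolist(),round(r['p'],2)) for r in arm.spot_point(c,n)[:3]])
print(arm.observe()['time'])
E
```

```text
pics
0.0 [0.1878 0.5164 0.2301] [[-0.9398  0.3418 -0.001 ]
 [ 0.3418  0.9398 -0.002 ]
 [ 0.0002 -0.0022 -1.    ]]
top ['pixels', 'depth', 'fx', 'fy', 'cx', 'cy', 'cam_to_world'] [0.3053 0.0218 0.9424]
panel [([0.623, -0.015, -0.003], 0.68)]
cleat [([0.625, -0.018, 0.019], 0.61), ([0.393, -0.3, -0.001], 0.21)]
reel [([0.586, 0.037, 0.022], 0.66), ([0.624, -0.355, 0.002], 0.26)]
tray [([0.594, 0.351, 0.001], 0.64)]
square [([0.369, 0.303, 0.009], 0.56)]
square_heel [([0.379, 0.291, 0.007], 0.58)]
square_toe [([0.279, 0.35, 0.012], 0.98), ([0.398, 0.099, -0.001], 0.24)]
square_outer_far [([0.442, 0.408, 0.003], 0.62)]
square_inner_far [([0.407, 0.43, 0.001], 0.94)]
jar [([0.599, -0.074, 0.018], 0.87), ([0.415, -0.16, -0.001], 0.6)]
spare_reel [([0.636, 0.364, 0.001], 0.78)]
vase [([0.624, -0.355, 0.001], 0.81)]
screwdriver [([0.409, -0.023, -0.002], 0.76)]
secateurs [([0.396, -0.297, -0.002], 0.92)]
offcut [([0.398, 0.099, -0.004], 0.78), ([0.4, 0.32, 0.005], 0.6)]
scene ['pixels', 'depth', 'fx', 'fy', 'cx', 'cy', 'cam_to_world'] [ 1.2704 -0.2565  1.3792]
panel [([0.619, -0.011, 0.001], 0.59)]
cleat [([0.622, -0.016, 0.018], 0.75), ([0.403, 0.432, 0.003], 0.45)]
reel [([0.581, 0.032, 0.023], 0.88)]
tray []
square [([0.363, 0.302, 0.011], 0.98)]
square_heel [([0.385, 0.294, 0.012], 0.61), ([0.395, 0.324, 0.007], 0.5)]
square_toe [([0.287, 0.35, 0.01], 0.57)]
square_outer_far [([0.445, 0.406, 0.002], 0.67)]
square_inner_far [([0.404, 0.43, 0.004], 0.96)]
jar [([0.599, -0.076, 0.018], 0.98), ([0.412, -0.159, -0.0], 0.87)]
spare_reel [([0.639, 0.362, 0.007], 0.56)]
vase [([0.623, -0.352, 0.0], 0.61)]
screwdriver [([0.407, -0.024, 0.002], 0.79)]
secateurs [([0.39, -0.296, 0.005], 0.75), ([0.623, -0.012, 0.004], 0.21)]
offcut [([0.399, 0.104, 0.001], 0.76), ([0.399, 0.324, 0.007], 0.58)]
1.6
```

View pics/top0.png

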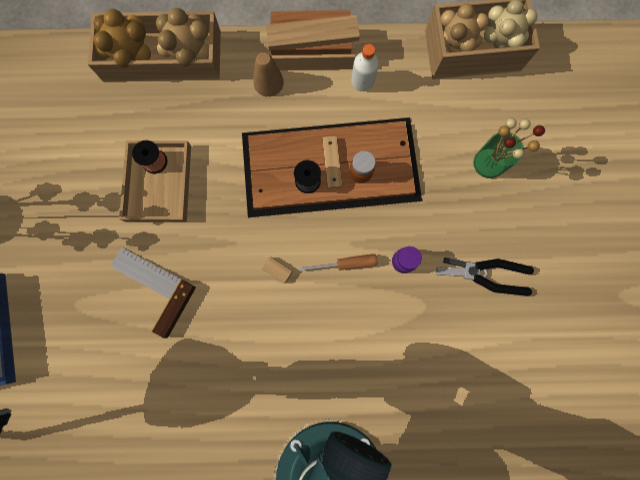

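Run:
```python
from h import *
np.set_printoptions(precision=4,suppress=True)
f=arm.grab_frame('top');np.savez('top.npz',P=cloud(f),px=f['pixels']);P=cloud(f)
print(f['fx'],f['cx'],f['cy'],f['cam_to_world'])
for n in ['panel','cleat','reel','tray','square','jar','spare_reel']:
    r=arm.regions_of('top',n)
    if not r: print(n,'none');continue
    m=r[0]['mask']&(f['depth']>0);p=P[m];z=np.percentile(p[:,2],[5,50,95])
    q=p[p[:,2]>z[2]-.006]
    ra=cv2.minAreaRect(q[:,:2].astype(np.float32)*1000)
    c,rr=cv2.minEnclosingCircle(q[:,:2].astype(np.float32)*1000)
    print(n,m.sum(),z,'rect',ra,'circ',c,rr)
```

```text
456.4738968021946 315.4248038226091 231.98818260386994 [[-0.0179  0.9836 -0.1795  0.3053]
 [-0.9998 -0.018   0.001   0.0218]
 [-0.0023  0.1795  0.9838  0.9424]
 [ 0.      0.      0.      1.    ]]
panel 12265 [0.0014 0.0199 0.023 ] rect ((621.4241943359375, -13.583343505859375), (161.54298400878906, 340.79656982421875), 4.710325241088867) circ (621.69873046875, -13.369304656982422) 186.4921112060547
cleat 752 [0.032  0.0354 0.0379] rect ((620.89111328125, -16.026840209960938), (110.4089584350586, 30.224685668945312), 4.608034610748291) circ (620.9026489257812, -14.419275283813477) 55.388858795166016
reel 726 [0.0259 0.0781 0.0808] rect ((582.8411254882812, 35.4107780456543), (51.396888732910156, 52.44856262207031), 88.3333511352539) circ (583.6159057617188, 35.39760971069336) 27.078407287597656
tray 4465 [0.004  0.0078 0.0315] rect ((590.829345703125, 355.32379150390625), (131.48011779785156, 171.07342529296875), 88.75413513183594) circ (590.7432250976562, 353.0437316894531) 103.59808349609375
square 2629 [0.0023 0.0104 0.0254] rect ((325.3212890625, 308.876953125), (31.713546752929688, 114.85319519042969), 61.44343948364258) circ (325.3764953613281, 308.0205383300781) 58.55289077758789
jar 643 [0.0343 0.0888 0.0926] rect ((599.7843627929688, -75.39535522460938), (41.3218994140625, 42.87204360961914), 88.08777618408203) circ (599.7915649414062, -75.71563720703125) 22.556259155273438
spare_reel 798 [0.0111 0.0635 0.0668] rect ((636.1209716796875, 361.3372497558594), (52.59898376464844, 51.68699645996094), 66.83941650390625) circ (637.0264892578125, 362.00994873046875) 27.31509780883789
```

The top view shows the reel left of the cleat (307,176), the jar on its right (363,165), and the tray with the copper reel at far left (156,180). The square is at (155,290) with its stock towards the robot, and the purple look-alike is at (406,260). I'm moving to the reel.

Emit:
apply_moves:
  steps:
    - [1,0.62,-0.75,0,0.4]
    - [1,0.62,-0.75,0,0.4]
    - [1,0.62,-0.75,0,0.4]
    - [1,0.62,-0.75,0,0.4]
    - [1,0.62,-0.75,0,0.4]
    - [1,0.62,-0.75,0,0.4]
    - [1,0.62,-0.75,0,0.4]
    - [1,0.62,-0.75,0,0.4]
    - [1,0.62,-0.75,0,0.4]
    - [1,0.62,-0.75,0,0.4]

```text
time: 2.83
ee_pos: [0.4369, 0.2152, 0.2317]
orientation: [[-1.0, -0.002, 0.001], [-0.002, 1.0, 0.001], [-0.001, 0.001, -1.0]]
ft_force: [0.1, 0.5, -0.6]
opening: 0.0856
finger_force: 0.0
```

Emit:
apply_moves:
  steps:
    - [1,0.61,-0.75,0,0]
    - [1,0.61,-0.75,0,0]
    - [1,0.61,-0.75,0,0]
    - [1,0.61,-0.75,0,0]
    - [1,0.61,-0.75,0,0]
    - [1,0.61,-0.75,0,0]
    - [1,0,0,-1,0]
    - [1,0,0,-1,0]
    - [1,0,0,-0.5,0]
    - [1,0,0,0,0]

```text
time: 3.67
ee_pos: [0.5784, 0.0366, 0.1241]
orientation: [[-1.0, 0.001, -0.013], [0.001, 1.0, 0.001], [0.013, 0.001, -1.0]]
ft_force: [-1.3, -0.6, -0.1]
opening: 0.0856
finger_force: 0.0
```

Run:
```python
from h import *
np.set_printoptions(precision=4,suppress=True)
s=arm.observe();f=arm.grab_frame('wrist');save(f,'w1.png');print(s['ee_pos'],f['T_tool_cam'])
P=cloud(f,wristT(f,s));np.savez('w1.npz',P=P,px=f['pixels'])
for n in ['reel','cleat','panel']:
    for r in arm.regions_of('wrist',n)[:1]:
        m=r['mask']&(f['depth']>0);p=P[m];z=np.percentile(p[:,2],[5,50,95]);q=p[p[:,2]>z[2]-.006]
        print(n,r['p'],z,cv2.minAreaRect(q[:,:2].astype(np.float32)*1000))
```

```text
[0.5784 0.0366 0.1241] [[ 0.001   0.9613  0.2755  0.0687]
 [ 1.     -0.0009 -0.0003  0.0001]
 [-0.      0.2755 -0.9613 -0.1426]
 [ 0.      0.      0.      1.    ]]
reel 0.97 [0.0255 0.0778 0.0789] ((585.740478515625, 36.06768798828125), (52.909461975097656, 53.200984954833984), 71.40271759033203)
cleat 0.87 [0.0254 0.0348 0.0359] ((623.83642578125, -15.603166580200195), (110.3071517944336, 30.410978317260742), 4.699123859405518)
panel 0.59 [0.0015 0.0197 0.0209] ((624.0554809570312, -13.68096923828125), (160.77943420410156, 341.3016052246094), 4.644398212432861)
```

View pics/w1.png

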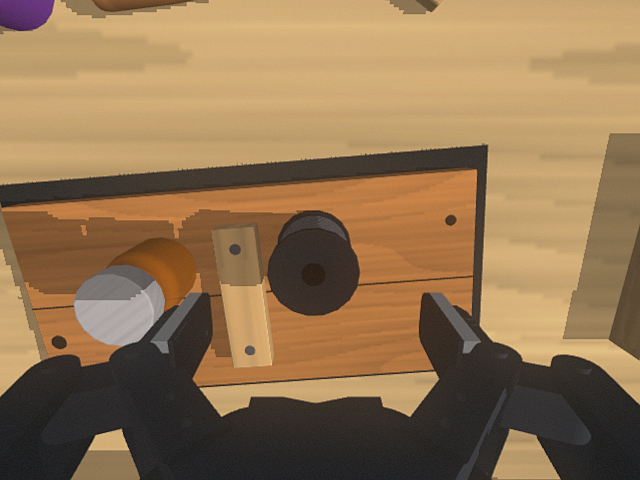

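The wrist view shows the reel (313,265) to the right of the cleat (240,295), with the jar well left of the fingers. Descending and gripping.

Emit:
apply_moves:
  steps:
    - [1,0.1,0,-0.6,0]
    - [1,0,0,-0.6,0]
    - [1,0,0,-0.6,0]
    - [1,0,0,0,0]
    - [-1,0,0,0,0]
    - [-1,0,0,0,0]
    - [-1,0,0,0,0]
    - [-1,0,0,0,0]
    - [-1,0,0,0,0]
    - [-1,0,0,0,0]

```text
time: 4.7
ee_pos: [0.5888, 0.0364, 0.0635]
orientation: [[-1.0, -0.0, 0.007], [-0.0, 1.0, -0.001], [-0.007, -0.001, -1.0]]
ft_force: [-0.5, -1.8, 5.7]
opening: 0.0509
finger_force: 61.1
```

Emit:
apply_moves:
  steps:
    - [1,0,0,0,0]
    - [1,0,0,0,0]
    - [1,-0.1,0,-0.15,0]
    - [1,0,0,-0.15,0]
    - [1,0,0,0,0]
    - [-1,0,0,0,0]
    - [-1,0,0,0,0]
    - [-1,0,0,0,0]
    - [-1,0,0,0,0]
    - [-1,0,0,0,0]

```text
time: 5.53
ee_pos: [0.5827, 0.0365, 0.0479]
orientation: [[-1.0, -0.0, 0.001], [-0.0, 1.0, -0.001], [-0.001, -0.001, -1.0]]
ft_force: [-0.9, -2.1, 2.3]
opening: 0.0515
finger_force: 62.0
```

Emit:
apply_moves:
  steps:
    - [-1,0,0,0.6,0]
    - [-1,0,0,0.8,0]
    - [-1,-0.1,0.5,0.6,0]
    - [-1,-0.1,0.9,0,0]
    - [-1,-0.1,0.9,0,0]
    - [-1,-0.1,0.9,0,0]
    - [-1,-0.1,0.9,0,0]
    - [-1,-0.1,0.9,0,0]
    - [-1,-0.1,0.9,0,0]
    - [-1,-0.1,0.9,0,0]

```text
time: 6.37
ee_pos: [0.5491, 0.3106, 0.1259]
orientation: [[-1.0, -0.0, -0.002], [-0.0, 1.0, -0.0], [0.002, -0.0, -1.0]]
ft_force: [1.2, 0.3, -3.4]
opening: 0.0512
finger_force: 63.5
```

Emit:
apply_moves:
  steps:
    - [-1,-0.02,0.8,0,0]
    - [-1,0,0.4,0,0]
    - [-1,0,0,0,0]
    - [-1,0,0,0,0]
    - [-1,0,0,0,0]
    - [-1,0,0,0,0]
    - [-1,0,0,0,0]
    - [-1,0,0,0,0]
    - [-1,0,0,0,0]
    - [-1,0,0,0,0]

```text
time: 7.2
ee_pos: [0.5498, 0.3564, 0.1275]
orientation: [[-1.0, 0.001, 0.0], [0.001, 1.0, 0.0], [-0.0, 0.0, -1.0]]
ft_force: [-0.3, 0.4, -2.6]
opening: 0.0511
finger_force: 63.5
```

Run:
```python
from h import *
np.set_printoptions(precision=4,suppress=True)
s=arm.observe();f=arm.grab_frame('wrist');save(f,'w2.png');print(s['ee_pos'],s['ft_force'],s['opening'])
P=cloud(f,wristT(f,s))
for n in ['tray','reel','spare_reel']:
    for r in arm.regions_of('wrist',n)[:2]:
        m=r['mask']&(f['depth']>0);p=P[m];z=np.percentile(p[:,2],[5,50,95]);q=p[p[:,2]>z[2]-.006]
        print(n,r['p'],z,cv2.minAreaRect(q[:,:2].astype(np.float32)*1000))
```

```text
[0.5498 0.3564 0.1275] [-0.3127  0.3512 -2.6265] 0.051116073439951004
tray 0.95 [0.0048 0.0064 0.0305] ((593.099609375, 355.7069091796875), (130.50933837890625, 170.63914489746094), 88.8321762084961)
reel 0.57 [0.1057 0.1578 0.1589] ((553.3452758789062, 356.6201171875), (54.028072357177734, 51.807029724121094), 0.8645721077919006)
reel 0.25 [0.0019 0.0049 0.0087] ((406.66912841796875, 382.1217041015625), (122.61991119384766, 45.5072021484375), 61.81682205200195)
```

View pics/w2.png

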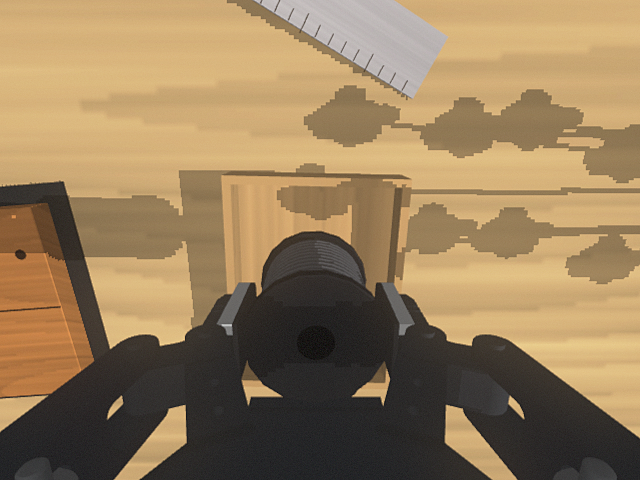

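The reel hangs upright in the fingers (316,340), over the free half of the tray. Lowering.

Emit:
apply_moves:
  steps:
    - [-1,0,0,-0.7,0]
    - [-1,0,0,-0.7,0]
    - [-1,0,0,-0.5,0]
    - [-1,0,0,-0.25,0]
    - [-1,0,0,-0.1,0]
    - [-1,0,0,-0.05,0]
    - [-1,0,0,-0.05,0]
    - [-1,0,0,0,0]
    - [-1,0,0,0,0]
    - [-1,0,0,0,0]

```text
time: 8.23
ee_pos: [0.5504, 0.3573, 0.0349]
orientation: [[-1.0, -0.0, 0.002], [-0.0, 1.0, 0.001], [-0.002, 0.001, -1.0]]
ft_force: [-0.2, -0.2, -3.5]
opening: 0.0516
finger_force: 63.6
```

Emit:
apply_moves:
  steps:
    - [-1,0,0,-0.04,0]
    - [-1,0,0,0,0]
    - [0.5,0,0,0,0]
    - [0.5,0,0,0,0]
    - [0.5,0,0,0,0]
    - [0.5,0,0,0,0]
    - [0.5,0,0,0.3,0]
    - [0.5,0,0,0.7,0]
    - [0.5,0,0,0.8,0]
    - [0.5,0,0,0.8,0]

```text
time: 9.07
ee_pos: [0.5491, 0.3567, 0.1369]
orientation: [[-1.0, -0.0, -0.001], [-0.0, 1.0, -0.001], [0.001, -0.001, -1.0]]
ft_force: [0.5, 0.3, 1.1]
opening: 0.0641
finger_force: 0.0
```

Run:
```python
from h import *
np.set_printoptions(precision=4,suppress=True)
s=arm.observe();f=arm.grab_frame('top');save(f,'t2.png');print(s['ee_pos'],s['ft_force'],s['opening'])
P=cloud(f)
for n in ['reel','spare_reel','square']:
    for r in arm.regions_of('top',n)[:2]:
        m=r['mask']&(f['depth']>0);p=P[m];z=np.percentile(p[:,2],[5,50,95]);q=p[p[:,2]>z[2]-.006]
        print(n,r['p'],z,cv2.minAreaRect(q[:,:2].astype(np.float32)*1000))
```

```text
[0.5491 0.3567 0.1369] [0.495  0.2525 1.074 ] 0.06414949247700089
reel 0.56 [0.011  0.0634 0.0668] ((548.3943481445312, 356.10125732421875), (52.9639892578125, 45.77825164794922), 89.53060150146484)
reel 0.56 [0.0013 0.0199 0.0231] ((621.3501586914062, -13.694854736328125), (161.3759307861328, 340.3404541015625), 4.557074546813965)
spare_reel 0.59 [0.0115 0.0634 0.0668] ((640.3543701171875, 362.1157531738281), (54.25629425048828, 45.542572021484375), 83.03345489501953)
spare_reel 0.25 [0.0038 0.0081 0.0318] ((591.2904052734375, 355.52008056640625), (132.27838134765625, 170.75912475585938), 88.64715576171875)
square 0.9 [0.0062 0.0128 0.0256] ((336.228759765625, 302.4974365234375), (32.094051361083984, 89.96978759765625), 62.11497497558594)
square 0.6 [0.0135 0.0229 0.0274] ((409.15216064453125, -45.69126510620117), (22.733049392700195, 113.62606048583984), 8.137409210205078)
```

Emit:
apply_moves:
  steps:
    - [0.2,-0.8,-0.27,0,-0.71]
    - [0.2,-0.8,-0.27,0,-0.71]
    - [0.2,-0.8,-0.27,0,-0.71]
    - [0.2,-0.8,-0.27,0,-0.71]
    - [0.2,-0.8,-0.27,0,-0.71]
    - [0.2,-0.8,-0.27,0,-0.71]
    - [0.2,0,0,0,-0.71]
    - [0.2,0,0,0,-0.71]
    - [0.2,0,0,0,0]
    - [0.2,0,0,0,0]

```text
time: 10.1
ee_pos: [0.3569, 0.2917, 0.1347]
orientation: [[-0.881, 0.474, -0.002], [0.474, 0.881, -0.001], [0.001, -0.002, -1.0]]
ft_force: [0.4, -0.6, -0.3]
opening: 0.0514
finger_force: 0.0
```

Run:
```python
from h import *
np.set_printoptions(precision=4,suppress=True)
s=arm.observe();f=arm.grab_frame('wrist');save(f,'w3.png');print(s['ee_pos'],s['orientation'][:,1],s['ft_force'],s['opening'])
P=cloud(f,wristT(f,s));np.savez('w3.npz',P=P,px=f['pixels'])
for r in arm.regions_of('wrist','square')[:1]:
        m=r['mask']&(f['depth']>0);p=P[m];z=np.percentile(p[:,2],[1,5,25,50,75,95,99]);q=p[p[:,2]>.017]
        print(r['p'],z,cv2.minAreaRect(q[:,:2].astype(np.float32)*1000),len(q))
        q=p[(p[:,2]<.0145)]
        print(cv2.minAreaRect(q[:,:2].astype(np.float32)*1000))
for n in ['square_heel','square_toe','square_inner_far','square_outer_far']: print(n,[(r['centre'],r['p']) for r in arm.spot_point('wrist',n)[:1]])
```

```text
[0.3569 0.2917 0.1347] [ 0.4739  0.8806 -0.0018] [ 0.375  -0.612  -0.3277] 0.05136410702877802
0.71 [0.0002 0.0024 0.0059 0.01   0.0225 0.0239 0.0245] ((327.3334655761719, 308.8787536621094), (30.379985809326172, 115.06819915771484), 61.855567932128906) 6549
((375.95263671875, 366.4312744140625), (181.4257049560547, 95.27545928955078), 64.62982940673828)
square_heel [([0.3784, 0.2949, 0.0129], 0.97)]
square_toe [([0.2846, 0.3459, 0.0104], 0.8)]
square_inner_far [([0.4074, 0.4278, 0.0047], 0.63)]
square_outer_far [([0.448, 0.406, -0.0017], 0.88)]
```

View pics/w3.png

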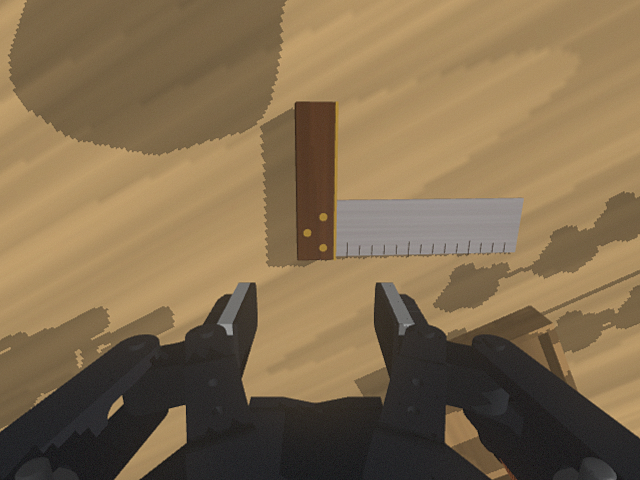

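The wrist view shows the square, stock at (316,180) and blade to its right (430,227), with the closing line square across the stock. Descending to just above the blade.

Emit:
apply_moves:
  steps:
    - [0.2,0.03,0.02,-0.8,0.03]
    - [0.2,0,0,-0.8,0]
    - [0.2,0,0,-0.7,0]
    - [0.2,0,0,-0.4,0]
    - [0.2,0,0,-0.15,0]
    - [0.2,0,0,-0.1,0]
    - [0.2,0,0,-0.05,0]
    - [0.2,0,0,0,0]
    - [0.2,0,0,0,0]
    - [0.2,0,0,0,0]

```text
time: 11.23
ee_pos: [0.3598, 0.2935, 0.0171]
orientation: [[-0.881, 0.473, 0.002], [0.473, 0.881, 0.002], [-0.001, 0.003, -1.0]]
ft_force: [0.4, -0.0, -0.6]
opening: 0.0515
finger_force: 0.0
```

Emit:
apply_moves:
  steps:
    - [0.2,-0.03,-0.03,-0.09,0]
    - [0.2,0,0,0,0]
    - [0.2,0,0,0,0]
    - [-1,0,0,0,0]
    - [-1,0,0,0,0]
    - [-1,0,0,0,0]
    - [-1,0,0,0,0]
    - [-1,0,0,0,0]
    - [-1,0,0,0,0]
    - [-1,0,0,0,0]

```text
time: 12.07
ee_pos: [0.3576, 0.2917, 0.0125]
orientation: [[-0.881, 0.473, 0.0], [0.473, 0.881, 0.0], [-0.0, 0.0, -1.0]]
ft_force: [-1.5, -1.9, 5.0]
opening: 0.0283
finger_force: 59.4
```

Emit:
apply_moves:
  steps:
    - [-1,0,0,0.2,0]
    - [-1,0,0,0.4,0]
    - [-1,0,0,0.7,0]
    - [-1,0,0,0.7,-0.5]
    - [-1,0.2,-0.3,0.5,-0.95]
    - [-1,0.4,-0.65,0,-0.95]
    - [-1,0.4,-0.65,0,-0.95]
    - [-1,0.4,-0.65,0,-0.95]
    - [-1,0.4,-0.65,0,-0.95]
    - [-1,0.4,-0.65,0,-0.95]

```text
time: 12.9
ee_pos: [0.4459, 0.1484, 0.1118]
orientation: [[-0.508, 0.861, -0.0], [0.861, 0.508, 0.0], [0.0, -0.0, -1.0]]
ft_force: [0.8, -0.9, -1.1]
opening: 0.0281
finger_force: 59.4
```

Emit:
apply_moves:
  steps:
    - [-1,0.4,-0.65,0,-0.95]
    - [-1,0.4,-0.65,0,-0.95]
    - [-1,0.4,-0.65,0,-0.95]
    - [-1,0.4,-0.65,0,-0.95]
    - [-1,0.4,-0.65,0,-0.95]
    - [-1,0.2,-0.3,0,-0.5]
    - [-1,0,0,0,0]
    - [-1,0,0,0,0]
    - [-1,0,0,0,0]
    - [-1,0,0,0,0]

```text
time: 13.73
ee_pos: [0.5328, 0.0089, 0.1119]
orientation: [[-0.081, 0.997, -0.001], [0.997, 0.081, 0.001], [0.001, -0.001, -1.0]]
ft_force: [-0.2, 0.4, -1.3]
opening: 0.0287
finger_force: 59.4
```

```bash
cat > m.py <<'E'
from h import *
import sys
np.set_printoptions(precision=4,suppress=True)
s=arm.observe();f=arm.grab_frame('wrist');save(f,sys.argv[1]+'.png');print(s['time'],s['ee_pos'],np.degrees(np.arctan2(s['orientation'][1,1],s['orientation'][0,1])),s['ft_force'],s['opening'])
P=cloud(f,wristT(f,s));M={}
for n in ['cleat','panel','square']:
    r=arm.regions_of('wrist',n)
    if not r: print(n,'none');continue
    m=r[0]['mask']&(f['depth']>0);M[n]=m;p=P[m];z=np.percentile(p[:,2],[1,5,25,50,75,95,99]);q=p[p[:,2]>z[5]-.006]
    print(n,r[0]['p'],z,cv2.minAreaRect(q[:,:2].astype(np.float32)*1000))
np.savez(sys.argv[1]+'.npz',P=P,px=f['pixels'],**M)
E
python3 m.py w4
```

```text
13.7333 [0.5328 0.0089 0.1119] 4.627893868383115 [-0.245   0.4355 -1.2955] 0.028707840040000286
cleat none
panel 0.6 [0.001  0.0019 0.0192 0.0198 0.0203 0.021  0.0215] ((624.3228149414062, -13.196701049804688), (160.57098388671875, 340.0733947753906), 4.572422027587891)
square 0.58 [0.102  0.103  0.1062 0.1105 0.1221 0.1231 0.1237] ((546.6570434570312, 45.5739631652832), (61.11494827270508, 114.83064270019531), 4.176844120025635)
```

View pics/w4.png

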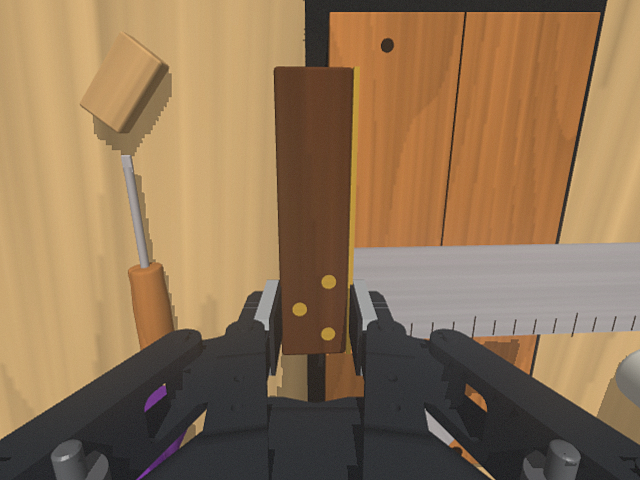

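The wrist view shows the stock held at (315,210) and the blade reaching right over the panel, sagging slightly. I'll measure its pose exactly.

```bash
cat > fit.py <<'E'
import numpy as np,cv2,sys
np.set_printoptions(precision=4,suppress=True)
d=np.load(sys.argv[1]+'.npz');P=d['P'];zc=float(sys.argv[2]);m=d['square']
th=np.radians(4.65);R=np.array([[np.cos(th),np.sin(th)],[-np.sin(th),np.cos(th)]])
C=np.array([float(sys.argv[3]),float(sys.argv[4])]) if len(sys.argv)>3 else np.array([.6238,-.0156])
Q=P.copy();Q[...,:2]=(P[...,:2]-C)@R.T   # cleat frame
st=cv2.erode((m&(Q[...,2]>zc)).astype(np.uint8),np.ones((3,3)))>0
bl=cv2.erode((m&(Q[...,2]<zc-.004)).astype(np.uint8),np.ones((3,3)))>0
for n,k in [('stock',m&(Q[...,2]>zc)),('blade',m&(Q[...,2]<zc-.004))]:
    q=Q[k];e=Q[st if n=='stock' else bl]
    c=np.linalg.lstsq(np.c_[e[:,:2],np.ones(len(e))],e[:,2],rcond=None)[0]
    r=cv2.minAreaRect(q[:,:2].astype(np.float32)*1000)
    print(n,'x',np.percentile(q[:,0],[.5,99.5])*1e3,'y',np.percentile(q[:,1],[.5,99.5])*1e3,'slope deg',np.degrees(c[:2]),'rect',r)
# stock inner edge line: per y-bin max x
q=Q[m&(Q[...,2]>zc)];
b=np.arange(.03,.12,.004);X=[np.percentile(q[(q[:,1]>y)&(q[:,1]<y+.004),0],99) if ((q[:,1]>y)&(q[:,1]<y+.004)).sum()>5 else np.nan for y in b]
X=np.array(X);k=~np.isnan(X);print('inner edge x(y) fit',np.polyfit(b[k]+.002,X[k],1))
# blade outer edge
q=Q[m&(Q[...,2]<zc-.004)];b=np.arange(-.08,.08,.008)
for x in b:
    w=q[(q[:,0]>x)&(q[:,0]<x+.008),1]
    if len(w)>20: print(round(x*1e3+4),np.percentile(w,[1,99])*1e3,end=' ')
E
python3 fit.py w4 .117
```

```text
stock x [-101.7228  -72.1706] y [ 11.6569 124.1108] slope deg [-3.8579 -0.0321] rect ((-71.92974853515625, 67.22648620605469), (114.83062744140625, 61.1150016784668), 89.52682495117188)
blade x [-69.3611  67.5348] y [10.3112 55.1179] slope deg [-3.7148  0.0045] rect ((-12.372482299804688, 3.1233367919921875), (155.14694213867188, 298.4261169433594), 65.48722076416016)
inner edge x(y) fit [-0.0358 -0.0688]
-68 [38.8184 55.0755] -60 [33.5718 55.5708] -52 [20.1111 54.9947] -44 [12.8591 55.0356] -36 [10.9224 55.0201] -28 [14.9714 54.9694] -20 [13.3198 55.0544] -12 [10.4768 55.0102] -4 [10.6904 54.8056] 4 [10.547  55.0303] 12 [10.4979 55.0358] 20 [10.8978 54.9002] 28 [10.4739 54.9233] 36 [10.4652 54.9663] 44 [10.3205 54.9231] 52 [10.7031 54.8708] 60 [11.0418 54.4108] 68 [10.1905 35.4023]
```

Emit:
apply_moves:
  steps:
    - [-1,-0.13,0.08,-0.3,0]
    - [-1,-0.13,0.08,-0.4,0]
    - [-1,0,0,-0.4,0]
    - [-1,0,0,-0.3,0]
    - [-1,0,0,-0.2,0]
    - [-1,0,0,0,0]
    - [-1,0,0,0,0]
    - [-1,0,0,0,0]
    - [-1,0,0,0,0]
    - [-1,0,0,0,0]

```text
time: 14.77
ee_pos: [0.524, 0.014, 0.0492]
orientation: [[-0.079, 0.997, 0.002], [0.997, 0.079, -0.0], [-0.0, 0.002, -1.0]]
ft_force: [-0.4, 0.3, -1.3]
opening: 0.0284
finger_force: 59.4
```

```bash
python3 m.py w5; python3 fit.py w5 .053; echo
python3 - <<'E'
import numpy as np,cv2
a=np.load('w5.npz')
# cleat extraction by geometry: points at z .032-.038, y near cleat, not square
P=a['P'];q=P[(P[...,2]>.033)&(P[...,2]<.0375)&~a['square']&(abs(P[...,1]+.0156)<.05)&(abs(P[...,0]-.6238)<.08)]
print(len(q),cv2.minAreaRect(q[:,:2].astype(np.float32)*1000) if len(q) else 0)
E
```

```text
14.7667 [0.524  0.014  0.0492] 4.5109322764384405 [-0.3862  0.3227 -1.3354] 0.028427303648840874
cleat 0.7 [0.0331 0.034  0.0345 0.0349 0.0353 0.0359 0.0364] ((623.9083251953125, -3.0923843383789062), (37.591407775878906, 120.57264709472656), 72.90470123291016)
panel 0.64 [0.0014 0.0182 0.0194 0.0199 0.0203 0.021  0.0215] ((613.3848876953125, 36.107521057128906), (175.76039123535156, 222.3935546875), 4.478264331817627)
square 0.84 [0.0394 0.0406 0.0437 0.0478 0.0593 0.0604 0.061 ] ((536.114013671875, 50.77775955200195), (56.84783935546875, 115.3244400024414), 4.778258323669434)
stock x [-110.0875  -80.4381] y [ 17.1371 130.1033] slope deg [-3.7136 -0.0936] rect ((-82.0162124633789, 73.26786804199219), (56.84784698486328, 115.3244400024414), 0.12829232215881348)
blade x [-78.5015  59.3348] y [15.1486 60.8071] slope deg [-3.5557 -0.027 ] rect ((-6.5645751953125, 58.186851501464844), (221.90277099609375, 166.21316528320312), 0.24845285713672638)
inner edge x(y) fit [-0.0367 -0.0769]
-76 [ -9.4684 101.3112] -68 [38.5676 60.7405] -60 [25.495  60.7045] -52 [17.6957 60.6851] -44 [16.733  60.6482] -36 [20.6331 60.5304] -28 [18.8213 60.6676] -20 [16.2443 60.5044] -12 [15.8906 60.4981] -4 [16.1252 60.5224] 4 [15.9769 60.5995] 12 [16.0369 60.4891] 20 [14.9947 60.5431] 28 [15.7654 60.4457] 36 [11.0704 60.4376] 44 [13.6852 60.5123] 52 [16.0161 60.1001] 60 [15.4297 39.9794] 
4565 ((633.6619873046875, -23.17626190185547), (97.01190185546875, 46.19044494628906), 11.5646390914917)
```

View pics/w5.png

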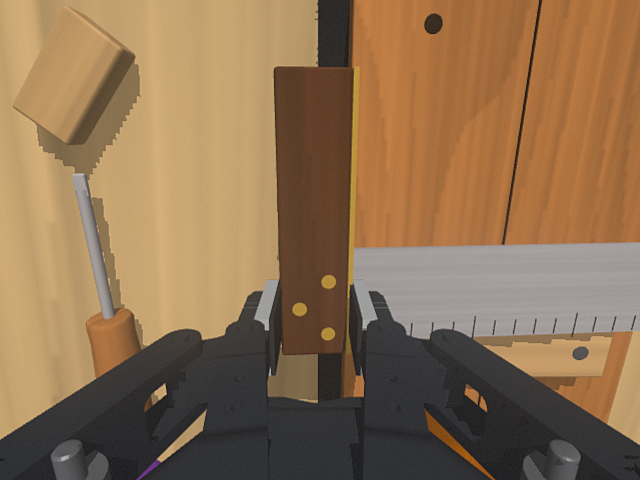

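The wrist view shows the stock at the panel's near edge (350,200) and the cleat just below the blade's ruled edge (540,355). I'll check the cleat's side in this same frame.

Run:
```python
import numpy as np
np.set_printoptions(precision=2,suppress=True)
a=np.load('w5.npz');P=a['P'];th=np.radians(4.65);R=np.array([[np.cos(th),np.sin(th)],[-np.sin(th),np.cos(th)]])
Q=P.copy();Q[...,:2]=(P[...,:2]-[.6238,-.0156])@R.T
px=a['px']
for c in range(520,606,12):
    col=Q[320:385,c];print(c,[(320+i,*np.round(col[i]*1e3,1)) for i in range(8,60,3)][:20] if c in(532,580) else '')
# panel near edge & far
k=(abs(Q[...,2]-.02)<.002)&~a['square']&(Q[...,1]>.065)&(Q[...,1]<.12)
print(np.percentile(Q[k][:,0],[.2,99.8])*1e3)
```

```text
520 
532 [(328, np.float64(7.3), np.float64(19.2), np.float64(43.8)), (331, np.float64(8.8), np.float64(16.6), np.float64(42.0)), (334, np.float64(14.6), np.float64(10.1), np.float64(34.2)), (337, np.float64(14.0), np.float64(9.1), np.float64(35.4)), (340, np.float64(14.5), np.float64(7.2), np.float64(35.2)), (343, np.float64(15.1), np.float64(5.2), np.float64(34.7)), (346, np.float64(14.6), np.float64(4.2), np.float64(35.8)), (349, np.float64(15.7), np.float64(1.6), np.float64(34.6)), (352, np.float64(14.3), np.float64(1.5), np.float64(37.0)), (355, np.float64(15.9), np.float64(-1.5), np.float64(35.3)), (358, np.float64(16.6), np.float64(-3.7), np.float64(34.7)), (361, np.float64(16.6), np.float64(-5.2), np.float64(35.1)), (364, np.float64(17.3), np.float64(-7.4), np.float64(34.5)), (367, np.float64(17.9), np.float64(-9.5), np.float64(34.1)), (370, np.float64(17.8), np.float64(-10.9), np.float64(34.8)), (373, np.float64(18.2), np.float64(-12.9), np.float64(34.6)), (376, np.float64(18.5), np.float64(-14.7), np.float64(34.6)), (379, np.float64(-41.6), np.float64(48.7), np.float64(117.
[... 446 characters left out ...]
, (349, np.float64(39.2), np.float64(2.5), np.float64(36.1)), (352, np.float64(40.1), np.float64(0.4), np.float64(35.5)), (355, np.float64(41.2), np.float64(-2.0), np.float64(34.6)), (358, np.float64(41.3), np.float64(-3.5), np.float64(35.0)), (361, np.float64(41.5), np.float64(-5.2), np.float64(35.2)), (364, np.float64(42.0), np.float64(-7.1), np.float64(35.0)), (367, np.float64(42.4), np.float64(-9.0), np.float64(34.9)), (370, np.float64(43.3), np.float64(-11.3), np.float64(34.4)), (373, np.float64(43.1), np.float64(-12.6), np.float64(35.0)), (376, np.float64(43.0), np.float64(-14.0), np.float64(35.6)), (379, np.float64(57.7), np.float64(-28.5), np.float64(19.6))]
592 
604 
[-75.38  65.29]
```

Emit:
apply_moves:
  steps:
    - [-1,-0.03,0.025,-0.15,0.02]
    - [-1,0,0,-0.15,0]
    - [-1,0,0,-0.1,0]
    - [-1,0,0,-0.08,0]
    - [-1,0,0,-0.05,0]
    - [-1,0,0,-0.03,0]
    - [-1,0,0,-0.03,0]
    - [-1,0,0,-0.03,0]
    - [-1,0,0,0,0]
    - [-1,0,0,0,0]

```text
time: 15.8
ee_pos: [0.5226, 0.015, 0.0245]
orientation: [[-0.081, 0.997, 0.002], [0.997, 0.081, -0.0], [-0.0, 0.002, -1.0]]
ft_force: [-5.0, -0.7, 5.6]
opening: 0.0285
finger_force: 71.9
```

```bash
python3 m.py w6; python3 fit.py w6 .028
```

```text
15.8 [0.5226 0.015  0.0245] 4.61848012185913 [-4.9761 -0.7419  5.6321] 0.02848723356584705
cleat 0.75 [0.0203 0.0225 0.0308 0.0346 0.0351 0.0357 0.0362] ((609.8869018554688, -3.1912498474121094), (65.49356079101562, 136.5220947265625), 86.09993743896484)
panel 0.77 [0.0014 0.0078 0.0194 0.0199 0.0204 0.021  0.0215] ((615.2084350585938, 39.03086853027344), (157.3347930908203, 203.59182739257812), 4.416499137878418)
square 0.68 [0.0216 0.0222 0.0234 0.025  0.035  0.0359 0.0364] ((535.3367309570312, 51.868858337402344), (58.90078353881836, 115.56002807617188), 4.815084457397461)
stock x [-111.8589  -82.3688] y [ 18.3943 131.3242] slope deg [-1.2527 -0.0329] rect ((-82.70249938964844, 74.41840362548828), (58.900753021240234, 115.5600357055664), 0.16506214439868927)
blade x [-73.0133  51.9885] y [17.385  62.2101] slope deg [-0.9918 -0.0027] rect ((-35.935585021972656, 74.80145263671875), (166.7868194580078, 145.81777954101562), 7.55709171295166)
inner edge x(y) fit [-0.0062 -0.0818]
-76 [47.3949 62.0995] -68 [38.6337 62.0941] -60 [27.0408 62.1101] -52 [20.1602 62.0563] -44 [19.745  62.0711] -36 [23.2559 62.1193] -28 [20.2066 62.0636] -20 [17.6237 62.0718] -12 [17.7373 62.0531] -4 [17.6475 61.9906] 4 [17.3068 61.8091] 12 [17.5444 62.0994] 20 [18.0295 62.2414] 28 [17.8023 62.2269] 36 [17.8987 62.1629] 44 [17.4691 61.4648] 52 [17.2284 42.7221]
```

Emit:
apply_moves:
  steps:
    - [-1,0,0,-0.04,0]
    - [-1,0,0,-0.03,0]
    - [-1,0,0,0,0]
    - [-1,0,0,0,0]
    - [-1,0.02,0,0,0]
    - [-1,0.02,0,0,0]
    - [-1,0,-0.02,0,0]
    - [-1,0,-0.02,0,0]
    - [-1,0,0,0,0]
    - [-1,0,0,0,0]

```text
time: 16.83
ee_pos: [0.525, 0.0142, 0.0229]
orientation: [[-0.082, 0.997, 0.004], [0.997, 0.082, 0.001], [0.001, 0.004, -1.0]]
ft_force: [-6.5, 1.5, 9.9]
opening: 0.0285
finger_force: 76.4
```

```bash
python3 m.py w7; python3 fit.py w7 .028
```

```text
16.8333 [0.525  0.0142 0.0229] 4.688750693341483 [-6.4543  1.5392  9.8993] 0.02846378441989148
cleat 0.76 [0.0207 0.0227 0.031  0.0346 0.0351 0.0357 0.0362] ((625.1946411132812, 1.9833450317382812), (101.24798583984375, 65.4494400024414), 4.134808540344238)
panel 0.62 [0.0014 0.0083 0.0194 0.0199 0.0204 0.021  0.0215] ((616.4219970703125, 39.06256103515625), (156.38821411132812, 201.1222686767578), 4.218373775482178)
square 0.63 [0.0211 0.0217 0.0226 0.0239 0.0335 0.0343 0.0348] ((538.7357177734375, 51.304683685302734), (61.90971374511719, 115.37958526611328), 5.348758697509766)
stock x [-110.0023  -80.2946] y [ 17.3617 130.3208] slope deg [-0.7453 -0.0096] rect ((-79.36039733886719, 73.58050537109375), (61.909732818603516, 115.37959289550781), 0.6987185478210449)
blade x [-77.2153  52.7137] y [17.0637 61.7753] slope deg [-0.5479 -0.0028] rect ((-28.995407104492188, 57.32255935668945), (169.89974975585938, 124.5322265625), 0.6853691339492798)
inner edge x(y) fit [-0.0692 -0.0736]
-76 [45.3412 66.9574] -68 [40.831  61.2078] -60 [27.3847 61.1408] -52 [19.8315 61.2796] -44 [18.1467 61.2589] -36 [23.0802 61.4453] -28 [20.9292 61.3575] -20 [17.293  61.2072] -12 [17.1239 61.4692] -4 [17.2272 61.5739] 4 [17.1279 61.684 ] 12 [16.9491 61.6911] 20 [17.6697 61.6097] 28 [17.2354 61.8388] 36 [17.508  61.9074] 44 [17.2567 61.9509] 52 [17.0612 46.9639]
```

Emit:
apply_moves:
  steps:
    - [-1,0,-0.02,0,-0.04]
    - [-1,0,-0.015,0,-0.04]
    - [-1,0,0,0,0]
    - [-1,0,0,0,0]
    - [-0.05,0,0,0,0]
    - [-0.05,0,0,0,0]
    - [-0.05,0,0,0,0]
    - [-0.05,0,0,0,0]
    - [-0.05,0,0,0.1,0]
    - [-0.05,0,0,0.2,0]

```text
time: 17.87
ee_pos: [0.5223, 0.012, 0.0313]
orientation: [[-0.073, 0.997, -0.003], [0.997, 0.073, 0.0], [0.0, -0.003, -1.0]]
ft_force: [-0.9, -0.2, -0.4]
opening: 0.0405
finger_force: 0.0
```

Emit:
apply_moves:
  steps:
    - [-0.05,0,0,0.5,0]
    - [-0.05,-0.5,0.2,0.8,0]
    - [-0.05,-0.5,0.2,0.8,0]
    - [-0.05,0,0,0,0]
    - [-0.05,0,0,0,0]
    - [-0.05,0,0,0,0]
    - [-0.05,0,0,0,0]
    - [-0.05,0,0,0,0]
    - [-0.05,0,0,0,0]
    - [-0.05,0,0,0,0]

```text
time: 18.7
ee_pos: [0.4832, 0.028, 0.1154]
orientation: [[-0.073, 0.997, -0.002], [0.997, 0.073, 0.0], [0.0, -0.002, -1.0]]
ft_force: [-0.1, -0.6, -0.2]
opening: 0.0404
finger_force: 0.0
```

```bash
python3 m.py w8; python3 fit.py w8 .028
```

```text
18.7 [0.4832 0.028  0.1154] 4.2009257810428835 [-0.0936 -0.5603 -0.2068] 0.04043554883730862
cleat 0.73 [0.0201 0.0233 0.0339 0.0347 0.0352 0.0359 0.0364] ((594.1446533203125, -6.9879913330078125), (65.66703796386719, 174.2397003173828), 74.17255401611328)
panel 0.82 [0.0008 0.0017 0.0192 0.0198 0.0203 0.021  0.0215] ((602.843505859375, -14.337127685546875), (204.7086639404297, 339.44671630859375), 4.519338130950928)
square 0.61 [0.0184 0.0208 0.0217 0.0224 0.0316 0.0326 0.0332] ((521.0176391601562, 49.80483627319336), (35.492218017578125, 113.21521759033203), 4.846805572509766)
stock x [-109.8557  -79.7601] y [ 19.3778 129.9146] slope deg [-0.1578 -0.0206] rect ((-97.14164733886719, 73.52197265625), (35.49224853515625, 113.2152099609375), 0.19673380255699158)
blade x [-109.9107   70.1436] y [ 15.1814 114.6201] slope deg [ 0.0155 -0.078 ] rect ((-17.793113708496094, 72.7336654663086), (184.051513671875, 118.41412353515625), 0.45655515789985657)
inner edge x(y) fit [-0.0073 -0.0795]
-76 [ 14.7546 115.097 ] -68 [15.9673 60.3967] -60 [16.481  60.4189] -52 [15.0158 60.5468] -44 [15.9264 59.9813] -36 [16.1673 60.7023] -28 [16.1861 60.5365] -20 [15.5173 60.6457] -12 [15.239  60.8396] -4 [16.8243 61.3419] 4 [16.808  61.2472] 12 [16.3511 60.7684] 20 [16.6202 60.8496] 28 [15.1374 61.1758] 36 [16.2325 61.5638] 44 [14.6608 61.1996] 52 [15.5431 61.2788] 60 [17.2165 61.3091] 68 [17.2932 61.38  ]
```

View pics/w8.png

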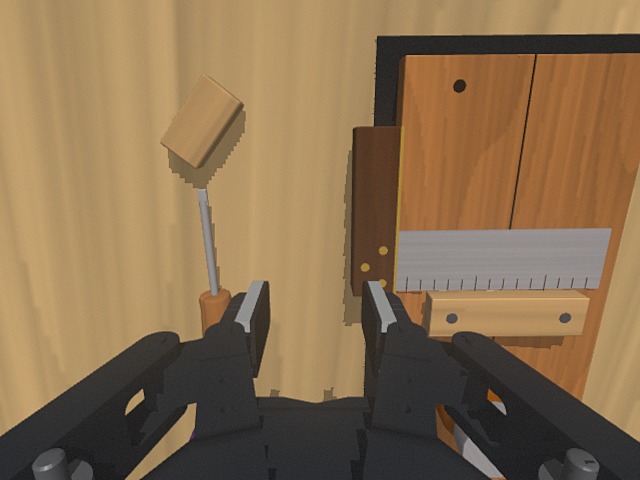

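The square lies flat with the stock along the panel edge (398,210). The blade's ruled edge (500,290) runs along the cleat, but is about 0.4° open at the tip. I'll press the stock's toe gently against the panel edge with the closed fingers to square it up.

Emit:
apply_moves:
  steps:
    - [-1,-0.1,0.7,0,0.09]
    - [-1,-0.1,0.72,0,0]
    - [-1,0,0,-0.5,0]
    - [-1,0,0,-0.6,0]
    - [-1,0,0,-0.6,0]
    - [-1,0,0,-0.4,0]
    - [-1,0,0,-0.2,0]
    - [-1,0,0,-0.1,0]
    - [-1,0,0,0,0]
    - [-1,0,0,0,0]

```text
time: 19.73
ee_pos: [0.4764, 0.0849, 0.0215]
orientation: [[-0.081, 0.997, 0.002], [0.997, 0.081, 0.0], [-0.0, 0.002, -1.0]]
ft_force: [-0.3, 0.5, 0.1]
opening: 0.0003
finger_force: 0.0
```

Emit:
apply_moves:
  steps:
    - [-1,0.1,0,0,0]
    - [-1,0.1,0,0,0]
    - [-1,0.05,0,0,0]
    - [-1,0.05,0,0,0]
    - [-1,0,0,0,0]
    - [-1,0,0,0,0]
    - [-1,0,0,0,0]
    - [-1,0,0,0,0]
    - [-1,0,0,0,0]
    - [-1,0,0,0,0]

```text
time: 20.57
ee_pos: [0.4875, 0.0849, 0.0205]
orientation: [[-0.081, 0.997, -0.0], [0.997, 0.081, -0.0], [0.0, -0.0, -1.0]]
ft_force: [0.4, -0.3, 0.6]
opening: 0.0003
finger_force: 0.0
```

Emit:
apply_moves:
  steps:
    - [-1,0.03,0,0,0]
    - [-1,0.03,0,0,0]
    - [-1,0.02,0,0,0]
    - [-1,0,0,0,0]
    - [-1,0,0,0,0]
    - [-1,0,0,0,0]
    - [-1,0,0,0,0]
    - [-1,0,0,0,0]
    - [-1,0,0,0,0]
    - [-1,0,0,0,0]

```text
time: 21.4
ee_pos: [0.4907, 0.0849, 0.0205]
orientation: [[-0.081, 0.997, 0.0], [0.997, 0.081, 0.0], [0.0, 0.0, -1.0]]
ft_force: [-0.3, -0.5, 0.8]
opening: -0.0001
finger_force: 0.2
```

Emit:
apply_moves:
  steps:
    - [-1,0.02,0,0,0]
    - [-1,0.02,0,0,0]
    - [-1,0,0,0,0]
    - [-1,0,0,0,0]
    - [-1,0,0,0,0]
    - [-1,0,0,0,0]
    - [-1,0,0,0,0]
    - [-1,0,0,0,0]
    - [-1,0,0,0,0]
    - [-1,0,0,0,0]

```text
time: 22.23
ee_pos: [0.4913, 0.085, 0.0204]
orientation: [[-0.081, 0.997, -0.002], [0.997, 0.081, 0.0], [0.0, -0.002, -1.0]]
ft_force: [-5.5, 0.6, 2.6]
opening: -0.0001
finger_force: 2.6
```

```bash
python3 m.py w9; python3 fit.py w9 .028
```

```text
22.2333 [0.4913 0.085  0.0204] 4.673766568061061 [-5.5463  0.6391  2.5916] -9.770446556357879e-05
cleat 0.34 [-0.      0.0122  0.0138  0.0146  0.0155  0.0164  0.017 ] ((418.6394348144531, 67.50497436523438), (74.2299575805664, 17.749271392822266), 56.497867584228516)
panel 0.56 [0.0009 0.0015 0.0189 0.0197 0.0202 0.0209 0.0213] ((586.9196166992188, 97.47309875488281), (125.55619812011719, 113.25450134277344), 4.669086456298828)
square 0.7 [0.013  0.0191 0.022  0.031  0.032  0.0327 0.0335] ((529.398681640625, 92.03741455078125), (47.83095169067383, 32.32627868652344), 5.324338912963867)
stock x [-109.1201  -67.2211] y [ 99.8082 130.5448] slope deg [-0.2912 -0.471 ] rect ((-85.3646011352539, 114.93611145019531), (47.8309211730957, 32.32627487182617), 0.6743078231811523)
blade x [-109.28     39.9714] y [ 29.9156 130.6895] slope deg [ 0.0962 -2.6833] rect ((-37.4493408203125, 72.63847351074219), (54.5165901184082, 182.07351684570312), 58.12861251831055)
inner edge x(y) fit [-0.0049 -0.079 ]
-76 [ 95.5213 130.8814] -68 [57.8964 61.1869] -60 [54.207 60.767] -12 [58.9621 61.1437] -4 [55.0189 61.1257] 4 [50.5768 60.9623] 12 [46.4049 60.9443] 20 [42.2941 61.1967] 28 [37.3095 60.9689] 36 [29.7062 59.961 ]
```

Emit:
apply_moves:
  steps:
    - [-1,-0.1,0,0,0]
    - [-1,-0.3,0,0,0]
    - [-1,0,0,0.5,0]
    - [-1,0,0,0.8,0]
    - [-1,0,0,0.8,0]
    - [-1,0,-0.6,0.8,0]
    - [-1,0,-0.6,0.4,0]
    - [-1,0,0,0,0]
    - [-1,0,0,0,0]
    - [-1,0,0,0,0]

```text
time: 23.27
ee_pos: [0.4762, 0.037, 0.1518]
orientation: [[-0.081, 0.997, -0.0], [0.997, 0.081, 0.0], [0.0, -0.0, -1.0]]
ft_force: [-0.5, 0.2, -1.6]
opening: 0.0002
finger_force: 0.0
```

```bash
python3 m.py w10
cat > e.py <<'E'
import numpy as np,cv2,sys
# edges by ray-plane intersection at known heights, cleat frame
from h import arm,wristT
np.set_printoptions(precision=2,suppress=True)
s=arm.observe();f=arm.grab_frame('wrist');T=wristT(f,s);px=f['pixels']
def at(u,v,z):
    d=T[:3,:3]@np.array([(u-f['cx'])/f['fx'],-(v-f['cy'])/f['fy'],-1]);o=T[:3,3];return (o+d*(z-o[2])/d[2])[:2]
def pix(p):
    q=np.linalg.inv(T)@np.r_[p,1];return q[0]/-q[2]*f['fx']+f['cx'],-q[1]/-q[2]*f['fy']+f['cy']
th=np.radians(4.65);Rt=np.array([[np.cos(th),-np.sin(th)],[np.sin(th),np.cos(th)]])
C=np.array([.6238,-.0156]);im=cv2.cvtColor(px,cv2.COLOR_RGB2BGR)
def line(a,b,z,c):
    p=[tuple(int(round(w*16)) for w in pix(np.r_[C+Rt@np.array(k),z])) for k in(a,b)];cv2.line(im,*p,c,1,cv2.LINE_AA,4)
line((-.055,.015),(.055,.015),.035,(0,0,255));line((-.055,-.015),(.055,-.015),.035,(0,0,255))
line((-.055,-.015),(-.055,.015),.035,(0,0,255));line((.055,-.015),(.055,.015),.035,(0,0,255))
line((-.08,.015),(.07,.015),.022,(255,0,0));line((-.08,.06),(.07,.06),.022,(255,0,0));line((-.08,-.02),(-.08,.17),.020,(0,255,0));line((.08,.0),(.08,.17),.020,(0,255,0))
line((-.08,.015),(-.08,.13),.032,(255,255,0));line((-.11,.015),(-.11,.13),.032,(255,255,0))
us=[pix(np.r_[C+Rt@np.array(k),.022]) for k in((-.12,-.02),(.09,.14))];u=np.array(us)
u0,v0=np.maximum(u.min(0).astype(int)-20,0);u1,v1=u.max(0).astype(int)+20
o=im[v0:v1,u0:u1];k=min(800/o.shape[1],600/o.shape[0]);cv2.imwrite('pics/ov.png',cv2.resize(o,None,fx=k,fy=k,interpolation=cv2.INTER_CUBIC)[:600,:800])
E
python3 e.py; python3 fit.py w10 .028
```

```text
23.2667 [0.4762 0.037  0.1518] 4.6335076258097345 [-0.506   0.159  -1.5638] 0.00017251987710061793
cleat 0.76 [0.0222 0.0251 0.034  0.0347 0.0352 0.0359 0.0363] ((624.443603515625, -15.073507308959961), (110.82953643798828, 30.553001403808594), 4.668558120727539)
panel 0.94 [0.0005 0.0015 0.019  0.0197 0.0203 0.021  0.0218] ((599.5855712890625, 16.595108032226562), (206.4405975341797, 276.9078063964844), 4.614870548248291)
square 0.69 [0.0198 0.0209 0.0217 0.0225 0.0316 0.0326 0.0332] ((523.9539184570312, 49.806270599365234), (30.45247459411621, 114.26524353027344), 4.631519794464111)
stock x [-109.2985  -79.4429] y [ 17.5884 130.3853] slope deg [-0.1634 -0.0082] rect ((-94.21504974365234, 73.2853775024414), (114.2652359008789, 30.452436447143555), 89.98152923583984)
blade x [-109.3015   69.818 ] y [ 15.8544 108.151 ] slope deg [-0.0139 -0.0035] rect ((-18.316200256347656, 72.1875228881836), (182.3126678466797, 116.43708038330078), 0.07374727725982666)
inner edge x(y) fit [-0.0018 -0.0795]
-76 [ 16.1486 102.1388] -68 [15.7638 60.6013] -60 [16.3123 60.2738] -52 [15.8936 60.3611] -44 [15.9098 60.5575] -36 [16.1121 60.09  ] -28 [16.0417 59.9469] -20 [16.1006 60.3694] -12 [15.9758 60.7151] -4 [16.2181 60.346 ] 4 [15.9519 60.2482] 12 [16.1803 60.2984] 20 [16.0711 60.2907] 28 [16.0838 60.3898] 36 [16.2224 60.3527] 44 [16.1305 60.4507] 52 [16.3008 60.5721] 60 [16.2137 60.46  ] 68 [16.018  60.6614]
```

View pics/ov.png

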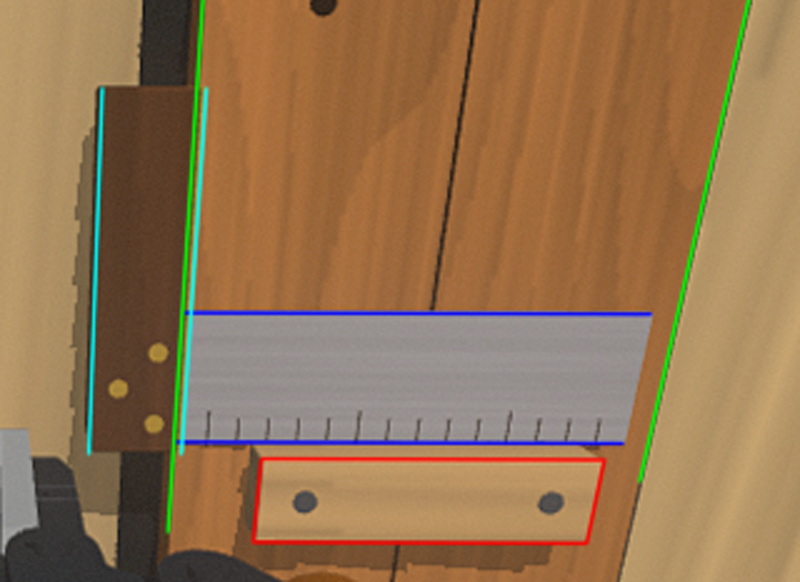

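The overlay shows the blade's edges on the target lines (blue), with the cleat (red) and the panel and stock edges in line. Handing in.

```bash
python3 -c "
from workcell import arm
print(arm.sign_off())"
```

```text
the job is handed in; nothing more can be done
None
```

The job is handed in, result not reported back: the reel stands upright in the tray, and the try square lies flat and released, measured within about 1 mm of flush with the cleat and the panel's near edge.

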